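Load the sanding-drum tray into its tote and hold the tote up level

TASK

Slide the tray of sanding sleeves into the open mouth of the wooden tote, fully home against the tote's back wall, while the tote stands in its dock. Then grip the tote by the bar across its top, lift it until its underside is about 12 cm (at least 8 cm) above the bench, keeping it level so the sleeves stay on their pegs, and finish while still holding it there, steady and level in the air: do not put it down or let go. Leave the glue bottle, throat ring, brush and wooden blank where they are.

Things in the scene. Friction and masses are not known exactly. Their poses are not given: they have to be found in the camera images.
- dock: Fixed dock. Origin on the bench; +x is the way the tray slides in, z up. A grey ledge 9.5 mm high covers x -200 to +3 mm, y -100 to +100 mm. Beyond it the tote stands on the bench, its origin near x +90, y 0.
- tote: Loose plywood carrier, 168 long (x) x 152 wide (y) x 176 mm high, 0.36 to 0.54 kg. Origin: centre of its underside; +x points from its open mouth to its back wall (nearly the dock's +x). Floor 8 mm thick (1.5 mm below the ledge), walls 8 mm thick, 50 mm high, inner width 136 mm, back wall's inner face at x +76 mm.
- tote_bar (a point): Centre of the tote's top bar, at tote (0, 0, 165 mm). The bar runs along the tote's y, 20 mm thick (x), 22 mm high, 136 mm free between its two posts (28 x 8 mm). Once the tray is home the centre of mass is within about 10 mm of below it; total 0.64 to 0.90 kg.
- dock_stop (a point): Middle of the foot of the dock's steel stop strip behind the tote, at dock (177, 0, 0 mm). Strip 25 mm high; two corner cleats, also 25 mm high, have inner faces at y +-81 mm, x 132 to 182. The tote has 1 to 8 mm of play and lifts straight out.
- tote_mouth (a point): Middle of the mouth's floor, at tote (-84, 0, 8 mm). Ahead of it both walls flare out for about 22 mm. Along each side inside, a strip 11 mm wide overhangs the groove, its underside 23 mm above the tote's underside: the tray slides in from the mouth, it cannot be laid in from above.
- tray: Loose aluminium plate 150 (x) x 128 (y) x 10 mm, 0.16 to 0.24 kg, with three upright pegs (11 mm thick, tops at z 78) at x 0, y +34, 0, -34 mm and a fin at its near end. Origin: centre of its underside; +x is its leading edge. Starts on the ledge outside the tote, up to 15 mm off line and 0.15 rad askew. Fully home its origin is at tote x +1, z 8 mm.
- tray_fin (a point): Grip point on the tray's fin, at tray (-105, 0, 45 mm). The fin is an upright plank 12 mm thick (y), from tray x -125 to -70 mm, z 3 to 63 mm; pinch it across its thickness from above or push it.
- sleeve0: Loose brown sanding sleeve, upright tube 24 mm outside, 16 mm hole, 55 mm high, 30 g, on the tray's peg at y +34 mm. Origin: centre of its lower end.
- sleeve1: As sleeve0 but 34 mm outside, 55 g, on the middle peg.
- sleeve2: As sleeve0 but 26 mm outside, 35 g, on the tray's peg at y -34 mm.
- glue: Bystander: yellow glue bottle, 60 mm diameter, 150 mm high, standing. Origin: centre of its base.
- insert: Bystander: flat red throat ring of a sander, 100 mm outside, 56 mm hole, 8 mm thick. Origin: centre of its underside.
- brush: Bystander: bench brush lying on the bench.
- blank: Bystander: wooden blank 120 x 32 x 22 mm. Origin: centre of its underside.
Mind the look-alikes: they are no part of the job. What is meant by the tray is not green, purple or yellow, and is the smaller of those in its own colour.

How it is judged:
On the way:
1. the tray is fully home in the tote, with its sleeves, while the tote stands in its dock (x of tray in the frame of tote between -0.005 and 0.006 m and y of tray in the frame of tote between -0.008 and 0.008 m and z of tray in the frame of tote between 0.003 and 0.014 m and x of sleeve0 in the frame of tray between -0.008 and 0.008 m and y of sleeve0 in the frame of tray between 0.026 and 0.042 m and z of each of sleeve0, sleeve1, sleeve2 in the frame of tray below 0.02 m and x of sleeve1 in the frame of tray between -0.008 and 0.008 m and y of sleeve1 in the frame of tray between -0.008 and 0.008 m and x of sleeve2 in the frame of tray between -0.008 and 0.008 m and y of sleeve2 in the frame of tray between -0.042 and -0.026 m and height (world z) of tote below 0.015 m and horizontal distance between tote and dock below 0.12 m), for 0.2 s.
At the end, for the whole second after the job is handed in: tote held by its top bar (grasp within 50 mm of its centre), underside at least 75 mm up, tilt under 0.10 rad, slower than 20 mm/s and 0.15 rad/s, clear of the dock; tray within 6 mm of the back wall, every sleeve down on its peg (height (world z) of tote above 0.075 m and angle between tote's own z axis and vertical below 0.1 rad and linear speed of tote below 0.02 m/s and angular speed of tote below 0.15 rad/s and contact force between the fingers and tote above 2 N and distance between the grasp point and tote_bar below 0.05 m and contact force between tote and dock below 0.2 N and x of tray in the frame of tote between -0.005 and 0.006 m and y of tray in the frame of tote between -0.008 and 0.008 m and z of tray in the frame of tote between 0.003 and 0.014 m and x of sleeve0 in the frame of tray between -0.008 and 0.008 m and y of sleeve0 in the frame of tray between 0.026 and 0.042 m and z of each of sleeve0, sleeve1, sleeve2 in the frame of tray below 0.02 m and x of sleeve1 in the frame of tray between -0.008 and 0.008 m and y of sleeve1 in the frame of tray between -0.008 and 0.008 m and x of sleeve2 in the frame of tray between -0.008 and 0.008 m and y of sleeve2 in the frame of tray between -0.042 and -0.026 m); the arm keeps its last pose, push and grip.
It fails at once if a bystander is moved by more than 30 mm (distance of any of glue, insert, brush, blank from where it was at the start of the episode above 0.03 m).
It fails at once if the tote tips by more than 0.3 rad (angle between tote's own z axis and vertical above 0.3 rad).
It also fails if it takes over 64 s, if anything falls off the work surface, if the arm or the gripper's body presses on something with over 40 N, if the wrist force passes 120 N, or if a joint passes its speed limit or range.

ROBOT

A 6-joint arm with a two-finger parallel gripper is mounted at the origin on the work surface. World frame = base frame: x ahead of the robot, y to its left, z up, the work surface at z = 0. Lengths are in m, angles in rad, forces in N, time in s.
With the tool pointing down it reaches from about 0.325 to 0.775 m from the base axis. Payload 5.5 kg.
Tool frame: the origin (TCP) lies at the very end of the fingers, on their centre line; the grasp point (between the pads) lies 19 mm behind it; z points along the fingers, y is the line along which they close (so a half turn about z gives the same grasp; the last joint's range is limited). The gripper opens to 85 mm and grips with 20 to 120 N. Pads are 22 mm wide; open, the fingers measure 114 mm over their backs; the gripper's body (76 mm by 85 mm) begins 54 mm behind the grasp point. The pads swing forward as they close: fully open they stand 13 mm farther back than shut.
Start: joints at [-1.182, 0.091, 1.231, -0, 1.82, -0.057], TCP at [0.259, -0.541, 0.231] pointing down, gripper open.
Joint ranges: [-2.87, 2.87], [-0.86, 2.18], [0.17, 2.46], [-1.51, 4.65], [0.06, 2.69], [-2.65, 2.65]. Speed limits (rad/s): [2.57, 2.57, 3.01, 3.14, 3.14, 3.14].

INTERFACE

Orientations are given as [roll, pitch, yaw] about the fixed x, y, z axes, in that order (R = Rz(yaw) Ry(pitch) Rx(roll)).
In Python, from cell import arm gives the robot as it stands.
- The arm moves only by the shell command python3 -m handwheel 'ROWS' [FORCE]. ROWS is JSON, a list of rows, each a list of 3 entries, a list of its own where there are three numbers: the turn, a rotation vector about the tool's x, y, z in degrees, then the shift along the tool's x, y, z in mm, then the closure in counts, from 0 (fully open) to 255 (shut). A call has 1 to 12 rows; each row is the pose to reach, as a shift and turn from the pose commanded when the call began, along the tool's axes at that moment; what a row does not reach only later rows make up. A row lasts 1/10 s, in which the tool goes at most 50 mm and 8.59 degrees, less where a joint would pass 70% of its speed; a pose out of reach is approached as far as the arm can. A call with a gripper value outside its range is refused whole. The fingers move at their own pace and stop on an object; FORCE is the grip in N (left out, the last holds). Time passes only in rows, so rows that repeat a pose let the fingers close. It gives the time, the measured TCP pose, the force, the opening and the grip force at its end, in the units of the state.
- arm.state(): the state, without advancing time (a new reading comes with each control period).
- arm.snapshot(name): name is "scene" or "top" or "wrist"; returns a dict with "frame" (480x640x3 uint8, red, green, blue), "range_z" (480x640 float32, m along the optical axis (not along the pixel's ray), 0 where there is no reading), "K" (3x3 intrinsics, pixels), "k1" (the pictures are not rectified: a ray, as slopes to the right and down, at radius r is drawn at 1 + k1 r^2 times it, then the intrinsics apply), "view" (4x4, takes a point from world to camera coordinates). Camera axes: x right, y down, z forward; pixel columns grow to the right and rows downward; lengths in m; the calibration is good to about 2 mm. A picture is of the moment at which its call begins.
- arm.job_done(): hands the job in; it is judged then, once.
The state is a dict: "t": time; "qpos": joint angles; "joint_velocities": joint speeds; "joint_torque": joint torques, N m; "tcp_pos": TCP position; "orientation": TCP orientation; "contact_force": force on the tool from outside, world axes, zero at the start; "moment": the same for the moment, N m; "width": finger opening in m; "grip_force": force on a finger pad.
Only numpy, scipy, OpenCV 4.12 (cv2) and the standard library are available. Lean on these libraries where they do the work, as an engineer would, in place of code of your own. Each camera call takes 0.05 s, during which the arm holds its last target. There are 200 camera calls.

## Working session

There is one attempt and no reset: what is moved stays moved. The work goes in short steps, Python scripts to look and compute and a shell command to move; the robot and the scene stay as the last step left them, time stands still between calls to the robot, and variables do not carry over. Pictures are saved under pics/ and viewed, at most 10 in all, crops included, and the job is handed in when it is done.

```bash
ls; mkdir -p pics; cat > h.py <<'E'
import numpy as np, cv2
from cell import arm
from scipy.spatial.transform import Rotation as R
def snap(n):
    s=arm.snapshot(n); np.savez(''+n+'.npz',**{k:np.array(v) for k,v in s.items()}); return s
def load(n): return dict(np.load(''+n+'.npz'))
def cloud(s):
    K=s['K'];v,u=np.mgrid[0:480,0:640]
    x=(u-K[0,2])/K[0,0];y=(v-K[1,2])/K[1,1];a,b=x.copy(),y.copy()
    for _ in range(8):
        f=1+float(s['k1'])*(a*a+b*b);a,b=x/f,y/f
    z=s['range_z'];P=np.stack([a*z,b*z,z],-1)
    V=s['view'];W=(P-V[:3,3])@V[:3,:3]
    W[z==0]=np.nan
    return W
def save(s,name,crop=None,k=1):
    im=s['frame'][:,:,::-1]
    if crop: im=im[crop[1]:crop[3],crop[0]:crop[2]]
    cv2.imwrite('pics/'+name+'.png',cv2.resize(im,None,fx=k,fy=k,interpolation=cv2.INTER_CUBIC))
E
python3 - <<'E'
from h import *
st=arm.state();print(st['tcp_pos'],st['orientation'],st['t'])
for n in('scene','top'):
    save(snap(n),n+'0')
E
```

```text
pics
[ 0.25859368 -0.54108186  0.2301462 ] [-3.13958515e+00 -9.48972326e-05  4.45807655e-01] 0.0
```

View pics/scene0.png

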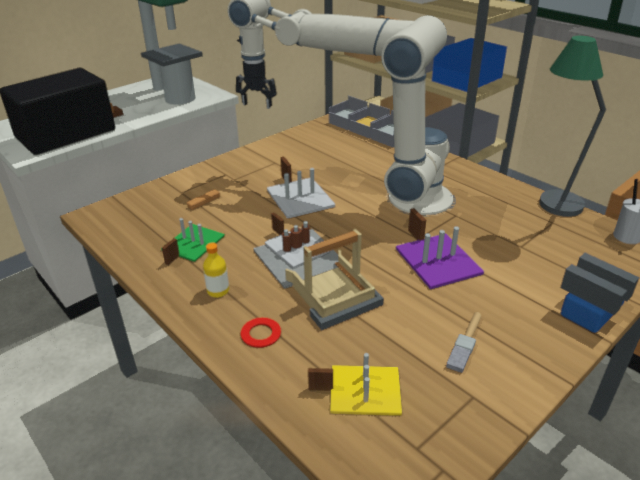

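View pics/top0.png

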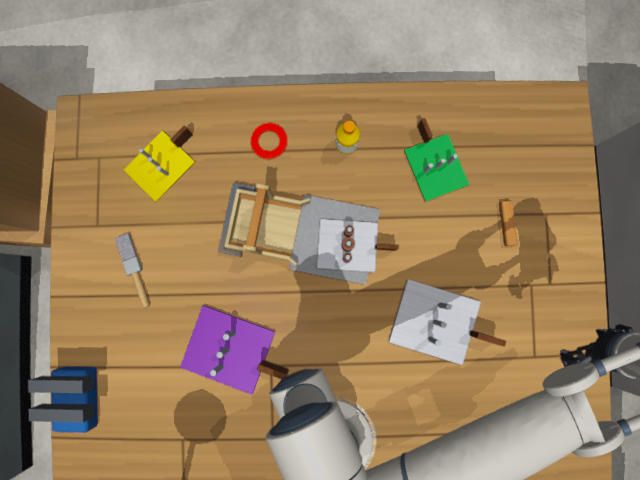

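The scene view shows the grey tray with brown sleeves on the dock ledge in front of the tote. In the top view the tray is at about (348,245), its fin at (387,246), the tote bar at (256,218), and the tote opens to the right. Next I'll enlarge that area and measure it.

```bash
python3 - <<'E'
from h import *
s=load('top');save(s,'top_crop',(210,170,410,300),4)
W=cloud(s)
np.set_printoptions(precision=4,suppress=True)
f=s['frame'].astype(int);v,u=np.mgrid[0:480,0:640]
def rect(m,name):
    p=W[m];p=p[~np.isnan(p[:,0])]
    (c,sz,a)=cv2.minAreaRect((p[:,:2]*1000).astype(np.float32));print(name,len(p),'c',c,'sz',sz,'ang',a,'z',np.median(p[:,2]),'mean',p.mean(0))
roi=(u>210)&(u<410)&(v>170)&(v<300)
rect(roi&(abs(W[...,2]-.0095)<.006)&(f.max(-1)-f.min(-1)<25)&(f.mean(-1)<175)&(u>290),'ledge?')
rect(roi&(abs(W[...,2]-.0195)<.004)&(f.mean(-1)>165)&(f.max(-1)-f.min(-1)<30)&(u>310),'plate')
rect(roi&(W[...,2]>.062)&(W[...,2]<.085)&(u>377),'fin')
rect(roi&(W[...,2]>.168)&(u<300),'bar')
for z0,z1 in((.02,.05),(.05,.066),(.066,.08),(.08,.1)):
    m=roi&(W[...,2]>z0)&(W[...,2]<z1)&(u>310);print(z0,m.sum(),W[m].mean(0))
E
```

```text
ledge? 3189 c (496.5343322753906, -79.84642028808594) sz (323.0652160644531, 219.6120147705078) ang 76.86137390136719 z 0.009969482895563755 mean [ 0.5248 -0.0086  0.01  ]
plate 1813 c (500.6584167480469, -55.497718811035156) sz (148.6844940185547, 127.08865356445312) ang 84.70773315429688 z 0.019722556123843563 mean [ 0.504  -0.0619  0.0197]
fin 106 c (491.7818298339844, -154.95169067382812) sz (50.117828369140625, 12.448494911193848) ang 83.68244934082031 z 0.07223617071651009 mean [ 0.4917 -0.1542  0.0722]
bar 624 c (559.1290893554688, 157.2685546875) sz (28.253421783447266, 152.8226318359375) ang 77.5799560546875 z 0.17604596448457727 mean [0.5577 0.1569 0.1759]
0.02 1253 [ 0.4996 -0.0556  0.0227]
0.05 50 [ 0.4938 -0.0809  0.0577]
0.066 327 [ 0.4996 -0.0882  0.0737]
0.08 50 [ 0.5012 -0.0552  0.0869]
```

View pics/top_crop.png

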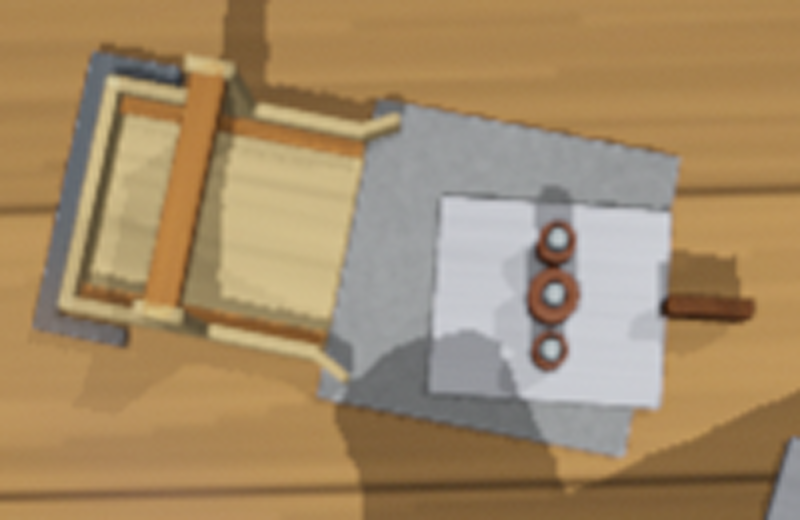

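The crop shows the tray plate with corners near (440,195), (668,210), (660,408) and (430,390). The fin runs from (662,303) to (752,308). The tote bar ends are at (208,65) and (160,312), and the ledge corners at (680,155) and (625,455). The tray is about 7° askew to the tote.

```bash
cat >> h.py <<'E'
def onplane(s,px,z):
    K=s['K'];D=np.array([float(s['k1']),0,0,0])
    d=cv2.undistortPoints(np.array(px,float).reshape(-1,1,2),K,D).reshape(-1,2) if 0 else None
    p=(np.array(px,float)-[K[0,2],K[1,2]])/[K[0,0],K[1,1]];a=p.copy()
    for _ in range(8): a=p/(1+float(s['k1'])*(a**2).sum(-1,keepdims=True))
    V=s['view'];r=np.c_[a,np.ones(len(a))]@V[:3,:3];c=-V[:3,:3].T@V[:3,3]
    return c+r*((z-c[2])/r[:,2])[:,None]
def goto(pos,yaw):
    st=arm.state();R0=R.from_euler('xyz',st['orientation'])
    Rt=R.from_euler('xyz',[np.pi,0,np.radians(yaw)])
    print('turn',np.round((R0.inv()*Rt).as_rotvec(degrees=True),2),'shift',np.round(R0.inv().apply(np.array(pos)-st['tcp_pos'])*1000,1))
def info():
    st=arm.state();print('t',round(st['t'],2),'tcp',np.round(st['tcp_pos'],4),'rpy',np.round(np.degrees(st['orientation']),2),'F',np.round(st['contact_force'],1),'M',np.round(st['moment'],2),'w',round(st['width'],4),'g',round(st['grip_force'],1))
E
python3 - <<'E'
from h import *
np.set_printoptions(precision=4,suppress=True)
s=load('top')
c=lambda L:[(210+x/4-.375,170+y/4-.375) for x,y in L]
A=onplane(s,c([(680,155),(625,455),(320,397),(382,100)]),.0095);print('ledge',A[:,:2])
def hd(p,q): d=q-p;return np.degrees(np.arctan2(d[1],d[0])),np.linalg.norm(d[:2])
print(hd(A[0],A[3]),hd(A[1],A[2]),hd(A[1],A[0]))
B=onplane(s,c([(106,80),(60,308),(362,137),(318,350)]),.05);print('tote wall outer',B[:,:2],hd(B[2],B[0]),hd(B[3],B[1]),hd(B[1],B[0]))
C=onplane(s,c([(193,70),(232,76),(145,308),(180,313)]),.176);print('bar',C[:,:2],C.mean(0),hd(C[2],C[0]),hd(C[3],C[1]))
W=cloud(s);m=(W[...,2]>.172);v,u=np.mgrid[0:480,0:640];m&=(u>230)&(u<290)&(v>180)&(v<260)
p=W[m][:,:2];ev=np.linalg.eigh(np.cov(p.T))[1][:,1];print('bar heading',np.degrees(np.arctan2(ev[1],ev[0])),p.mean(0),p.min(0),p.max(0))
goto([.4915,-.1565,.13],84.9);print(arm.state()['qpos'])
E
```

```text
ledge [[ 0.5952 -0.145 ]
 [ 0.4002 -0.1026]
 [ 0.4426  0.094 ]
 [ 0.6366  0.0496]]
(np.float64(77.9734281558552), np.float64(0.19893032739255728)) (np.float64(77.84025792556238), np.float64(0.20105760922332364)) (np.float64(-12.277981775213865), np.float64(0.19948399345400122))
tote wall outer [[0.647  0.2246]
 [0.5014 0.255 ]
 [0.6056 0.0613]
 [0.4709 0.0918]] (np.float64(75.77337382189666), np.float64(0.1684548320963244)) (np.float64(79.41046171062422), np.float64(0.16607683368009968)) (np.float64(-11.801275837077759), np.float64(0.14877522042678823))
bar [[0.6263 0.1517]
 [0.6222 0.1293]
 [0.49   0.1807]
 [0.4867 0.1608]] [0.5563 0.1556 0.176 ] (np.float64(-11.994658823808876), np.float64(0.13928860110967795)) (np.float64(-13.066545591940676), np.float64(0.13904071848755986))
bar heading 167.32009541669905 [0.5577 0.1572] [0.4818 0.1282] [0.6333 0.1871]
turn [ -0.09  -0.06 -59.36] shift [ 376.  -246.4  100.7]
[-1.1817  0.0918  1.2318 -0.      1.8198 -0.0567]
```

```bash
python3 -m handwheel '[[[0,0,-59.4],[376,-246,0],0],[[0,0,-59.4],[376,-246,0],0],[[0,0,-59.4],[376,-246,0],0],[[0,0,-59.4],[376,-246,0],0],[[0,0,-59.4],[376,-246,0],0],[[0,0,-59.4],[376,-246,0],0],[[0,0,-59.4],[376,-246,0],0],[[0,0,-59.4],[376,-246,0],0],[[0,0,-59.4],[376,-246,0],0],[[0,0,-59.4],[376,-246,40],0],[[0,0,-59.4],[376,-246,70],0],[[0,0,-59.4],[376,-246,70],0]]' 40
python3 - <<'E'
from h import *
info(); save(snap('wrist'),'w1')
s=load('wrist');W=cloud(s)
m=(W[...,2]>.066)&(W[...,2]<.08)&(W[...,1]<-.115)&(W[...,1]>-.2)&(abs(W[...,0]-.49)<.03)
p=W[m];print(len(p),p.mean(0),cv2.minAreaRect((p[:,:2]*1000).astype(np.float32)))
m=(abs(W[...,2]-.0195)<.003)&(s['frame'].mean(-1)>150);p=W[m];print(len(p),cv2.minAreaRect((p[:,:2]*1000).astype(np.float32)))
E
```

```text
t: 1.3
tcp_pos: [0.4897, -0.1557, 0.1555]
orientation: [-3.132, -0.003, 1.484]
contact_force: [-0.9, -0.4, -0.5]
width: 0.0853
grip_force: 0.0
t 1.3 tcp [ 0.4897 -0.1557  0.1555] rpy [-1.7945e+02 -1.6000e-01  8.5020e+01] F [-0.9 -0.4 -0.5] M [-0.   -0.03  0.04] w 0.0853 g 0.0
1282 [ 0.49211857 -0.15125341  0.07212488] ((492.175048828125, -153.1827392578125), (54.764625549316406, 11.728760719299316), 84.9046630859375)
19419 ((440.34124755859375, -151.9434051513672), (393.5657043457031, 174.3818817138672), 56.50614929199219)
```

View pics/w1.png

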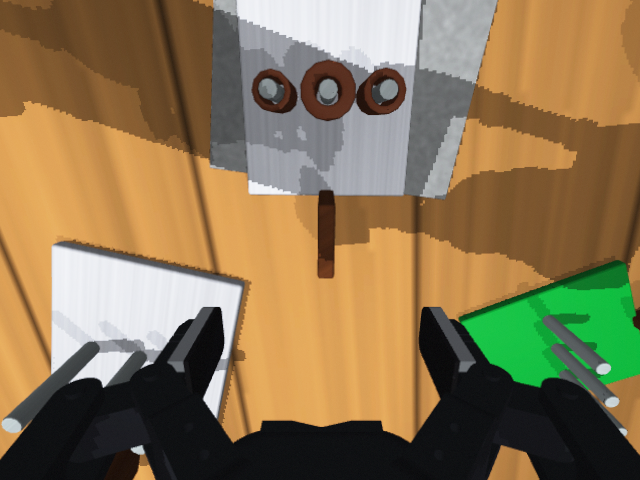

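The wrist view shows the fin between the fingers, at about (326,235), in line with the tool. I'll descend and grip it.

```bash
python3 - <<'E'
from h import *
goto([.4917,-.160,.036],84.9)
E
```

```text
turn [-0.31 -0.09  0.07] shift [ -3.5   2.  122.8]
```

```bash
python3 -m handwheel '[[[0,0,0],[-4,2,40],0],[[0,0,0],[-4,2,80],0],[[0,0,0],[-4,2,110],0],[[0,0,0],[-4,2,120],0],[[0,0,0],[-4,2,120],0]]' 40; python3 -c "
from h import *
info();goto([.4917,-.160,.036],84.9)"
```

```text
t: 1.85
tcp_pos: [0.4934, -0.1618, 0.0416]
orientation: [-3.141, -0.0, 1.482]
contact_force: [0.8, 0.2, -0.4]
width: 0.0852
grip_force: 0.0
t 1.85 tcp [ 0.4934 -0.1618  0.0416] rpy [-1.7996e+02 -1.0000e-02  8.4900e+01] F [ 0.8  0.2 -0.4] M [-0.03 -0.03  0.  ] w 0.0852 g 0.0
turn [-0.04 -0.01 -0.  ] shift [ 1.7 -1.9  5.6]
```

```bash
python3 -m handwheel '[[[0,0,0],[2,-2,5],0],[[0,0,0],[2,-2,5],100],[[0,0,0],[2,-2,5],180],[[0,0,0],[2,-2,5],255],[[0,0,0],[2,-2,5],255],[[0,0,0],[2,-2,5],255],[[0,0,0],[2,-2,5],255],[[0,0,0],[2,-2,5],255],[[0,0,0],[2,-2,5],255]]' 50; python3 - <<'E'
from h import *
info()
# tray target poses: keep grip->tray offset
st=arm.state();g=st['tcp_pos'][:2]
tray=np.array([.5008,-.0555]);h0=84.85;ht=77.7;tote=np.array([.5575,.157])
d=lambda a:np.array([np.cos(np.radians(a)),np.sin(np.radians(a))])
rel=R.from_euler('z',-h0,degrees=True).apply(np.r_[tray-g,0])[:2];print('grip->tray in tray',rel)
def grip(xt):
    T=tote+xt*d(ht); return T-R.from_euler('z',ht,degrees=True).apply(np.r_[rel,0])[:2]
yaw=np.degrees(st['orientation'][2])+ht-h0
for x in(-.215,-.20,-.15,0.001):
    print(x,grip(x));goto([*grip(x),st['tcp_pos'][2]],yaw)
E
```

```text
t: 2.75
tcp_pos: [0.4919, -0.1594, 0.0366]
orientation: [3.141, 0.0, 1.482]
contact_force: [0.1, 0.6, 2.8]
width: 0.0116
grip_force: 49.4
t 2.75 tcp [ 0.4919 -0.1594  0.0366] rpy [1.7996e+02 1.0000e-02 8.4940e+01] F [0.1 0.6 2.8] M [-0.02 -0.01 -0.1 ] w 0.0116 g 49.4
grip->tray in tray [0.10425339 0.00049309]
-0.215 [ 0.4899711  -0.15503016]
turn [0.04 0.01 7.15] shift [ 4.2 -2.3 -0. ]
-0.2 [ 0.49316655 -0.14037448]
turn [0.04 0.01 7.15] shift [19.  -0.4 -0. ]
-0.15 [ 0.50381807 -0.0915222 ]
turn [0.04 0.01 7.15] shift [68.6  5.9 -0. ]
0.001 [0.53598566 0.05601169]
turn [0.04 0.01 7.15] shift [218.4  24.9  -0. ]
```

```bash
python3 -m handwheel '[[[0,0,1.5],[3,-0.5,0],255],[[0,0,3],[6,-1,0],255],[[0,0,4.5],[10,-1,0],255],[[0,0,6],[14,-1,0],255],[[0,0,7.1],[19,0,0],255],[[0,0,7.1],[26,0.5,0],255],[[0,0,7.1],[33,1.5,0],255],[[0,0,7.1],[40,2.3,0],255],[[0,0,7.1],[46,3,0],255],[[0,0,7.1],[50,3.5,0],255],[[0,0,7.1],[50,3.5,0],255]]' 50; python3 - <<'E'
from h import *
info();s=snap('top');save(s,'top2',(210,170,410,300),4);W=cloud(s);f=s['frame'].astype(int);v,u=np.mgrid[0:480,0:640]
roi=(u>280)&(u<390)&(v>170)&(v<300)
m=roi&(abs(W[...,2]-.0195)<.004)&(f.mean(-1)>165)&(f.max(-1)-f.min(-1)<30)&(u>290)
p=W[m];print(len(p),cv2.minAreaRect((p[:,:2]*1000).astype(np.float32)))
E
```

```text
t: 3.85
tcp_pos: [0.5001, -0.1089, 0.0366]
orientation: [3.141, -0.001, 1.36]
contact_force: [0.4, -0.3, 5.9]
width: 0.0111
grip_force: 49.9
t 3.85 tcp [ 0.5001 -0.1089  0.0366] rpy [ 1.7996e+02 -4.0000e-02  7.7900e+01] F [ 0.4 -0.3  5.9] M [-0.13  0.06 -0.07] w 0.0111 g 49.9
1054 ((524.9483642578125, 9.428352355957031), (114.6666030883789, 127.14057922363281), 77.7268295288086)
```

View pics/top2.png

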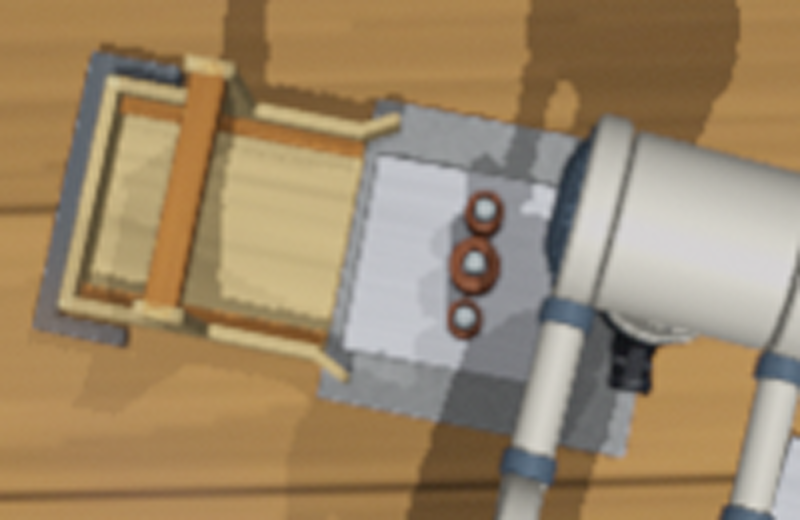

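The tray is square to the tote, lateral error under 1 mm, with its front edge at the mouth (about (345,230) to (375,155)). I'll insert it in stages and watch the force.

```bash
python3 -m handwheel '[[[0,0,0],[5,0,0],255],[[0,0,0],[10,0,0],255],[[0,0,0],[16,0,0],255],[[0,0,0],[22,0,0],255],[[0,0,0],[28,0,0],255],[[0,0,0],[34,0,0],255],[[0,0,0],[40,0,0],255],[[0,0,0],[46,0,0],255],[[0,0,0],[50,0,0],255]]' 50
```

```text
t: 4.8
tcp_pos: [0.5104, -0.0606, 0.0367]
orientation: [3.141, 0.0, 1.359]
contact_force: [-1.2, -4.2, 6.5]
width: 0.0111
grip_force: 50.0
```

```bash
python3 -m handwheel '[[[0,0,0],[8,0,0],255],[[0,0,0],[16,0,0],255],[[0,0,0],[24,0.2,0],255],[[0,0,0],[32,0.2,0],255],[[0,0,0],[40,0.3,0],255],[[0,0,0],[48,0.3,0],255],[[0,0,0],[56,0.4,0],255],[[0,0,0],[64,0.4,0],255],[[0,0,0],[72,0.5,0],255],[[0,0,0],[80,0.5,0],255],[[0,0,0],[85,0.5,0],255]]' 50
```

```text
t: 5.9
tcp_pos: [0.5287, 0.0225, 0.0367]
orientation: [3.141, 0.0, 1.359]
contact_force: [-1.3, -4.5, 5.6]
width: 0.0115
grip_force: 50.1
```

```bash
python3 -m handwheel '[[[0,0,0],[5,0,0],255],[[0,0,0],[10,0,0],255],[[0,0,0],[15,0,0],255],[[0,0,0],[20,0,0],255],[[0,0,0],[24,0,0],255],[[0,0,0],[27,0,0],255],[[0,0,0],[29,0,0],255],[[0,0,0],[31,0,0],255],[[0,0,0],[31,0,0],255]]' 50; python3 - <<'E'
from h import *
info();s=snap('wrist');save(s,'w2')
E
```

```text
t: 6.8
tcp_pos: [0.5346, 0.053, 0.0354]
orientation: [-3.14, -0.0, 1.359]
contact_force: [0.6, 0.1, -1.6]
width: 0.0113
grip_force: 48.9
t 6.8 tcp [0.5346 0.053  0.0354] rpy [-1.7991e+02 -2.0000e-02  7.7870e+01] F [ 0.6  0.1 -1.6] M [-0.1  -0.06  0.03] w 0.0113 g 48.9
```

View pics/w2.png

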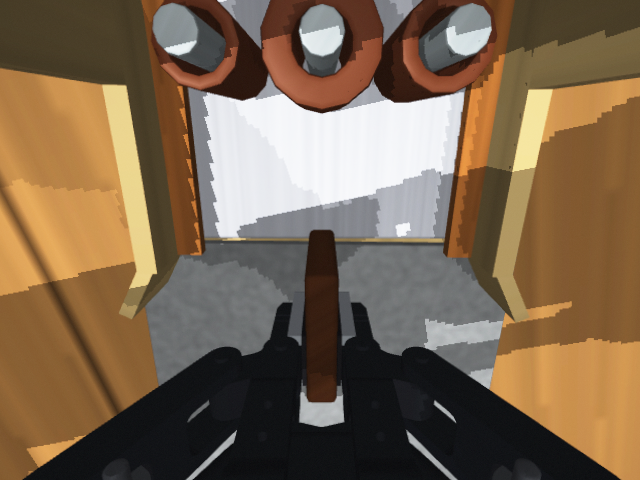

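The tray is inside between the groove strips and has dropped onto the tote floor; its rear edge is at row 240 and the fin is still gripped. Now I'll push slowly against the back wall.

```bash
python3 -m handwheel '[[[0,0,0],[1,0,0],255],[[0,0,0],[2,0,0],255],[[0,0,0],[3,0,0],255],[[0,0,0],[4,0,0],255],[[0,0,0],[5,0,0],255],[[0,0,0],[5,0,0],255]]' 50
```

```text
t: 7.45
tcp_pos: [0.5361, 0.0574, 0.0362]
orientation: [-3.141, -0.0, 1.359]
contact_force: [0.4, -0.2, -3.2]
width: 0.0113
grip_force: 48.8
```

```bash
python3 -m handwheel '[[[0,0,0],[1,0,0],255],[[0,0,0],[2,0,0],255],[[0,0,0],[3,0,0],255],[[0,0,0],[4,0,0],255],[[0,0,0],[5,0,0],255],[[0,0,0],[5,0,0],255]]' 50
```

```text
t: 8.05
tcp_pos: [0.5373, 0.0622, 0.0363]
orientation: [3.141, 0.0, 1.359]
contact_force: [-1.0, -0.6, -3.2]
width: 0.0114
grip_force: 48.8
```

```bash
python3 -m handwheel '[[[0,0,0],[1,0,0],255],[[0,0,0],[2,0,0],255],[[0,0,0],[3,0,0],255],[[0,0,0],[4,0,0],255],[[0,0,0],[4,0,0],255]]' 50; python3 - <<'E'
from h import *
info()
s=snap('wrist');W=cloud(s)
# rear edge of plate vs mouth floor edge, along tote x through fin sides
import numpy as np
d=np.array([np.cos(np.radians(77.7)),np.sin(np.radians(77.7))]);t=np.array([.5575,.157])
X=(W[...,:2]-t)@d
for u in(230,260,390,420):
    print(u,[(v,round(X[v,u]*1000,1),round(W[v,u,2]*1000,1),int(s['frame'][v,u].mean())) for v in range(200,262,5)])
E
```

```text
t: 8.55
tcp_pos: [0.5369, 0.0629, 0.0366]
orientation: [-3.14, 0.006, 1.357]
contact_force: [-7.5, -13.5, 3.3]
width: 0.0114
grip_force: 49.6
t 8.55 tcp [0.5369 0.0629 0.0366] rpy [-179.91    0.36   77.74] F [ -7.5 -13.5   3.3] M [-2.1   1.03  0.01] w 0.0114 g 49.6
230 [(200, np.float64(-48.5), np.float64(18.5), 239), (205, np.float64(-51.0), np.float64(18.6), 239), (210, np.float64(-53.4), np.float64(18.7), 240), (215, np.float64(-55.5), np.float64(19.9), 239), (220, np.float64(-58.3), np.float64(18.7), 239), (225, np.float64(-60.7), np.float64(19.4), 240), (230, np.float64(-63.0), np.float64(19.9), 240), (235, np.float64(-65.7), np.float64(19.4), 237), (240, np.float64(-72.4), np.float64(8.1), 110), (245, np.float64(-75.4), np.float64(7.5), 110), (250, np.float64(-81.0), np.float64(0.5), 98), (255, np.float64(-83.7), np.float64(1.3), 68), (260, np.float64(-83.3), np.float64(9.3), 80)]
260 [(200, np.float64(-48.3), np.float64(19.3), 235), (205, np.float64(-50.6), np.float64(19.8), 236), (210, np.float64(-53.2), np.float64(19.4), 236), (215, np.float64(-55.7), np.float64(19.1), 236),
[... 1003 characters left out ...]
float64(0.6), 64), (260, np.float64(-84.6), np.float64(6.0), 64)]
420 [(200, np.float64(-48.2), np.float64(19.7), 181), (205, np.float64(-51.0), np.float64(18.3), 183), (210, np.float64(-53.0), np.float64(20.0), 180), (215, np.float64(-55.9), np.float64(18.3), 180), (220, np.float64(-58.2), np.float64(18.8), 179), (225, np.float64(-60.5), np.float64(19.6), 180), (230, np.float64(-63.4), np.float64(18.6), 178), (235, np.float64(-65.5), np.float64(19.8), 177), (240, np.float64(-72.4), np.float64(7.8), 115), (245, np.float64(-74.8), np.float64(8.8), 146), (250, np.float64(-77.7), np.float64(8.6), 127), (255, np.float64(-84.0), np.float64(0.3), 73), (260, np.float64(-84.3), np.float64(6.6), 60)]
```

Force rose to 15 N and the motion stopped. The plate's rear edge sits about 10 mm ahead of the mouth edge, as expected when home. Release and rise.

```bash
python3 -m handwheel '[[[0,0,0],[-2,0,0],255],[[0,0,0],[-2,0,0],0],[[0,0,0],[-2,0,0],0],[[0,0,0],[-2,0,0],0],[[0,0,0],[-2,0,0],0],[[0,0,0],[-2,0,-20],0],[[0,0,0],[-2,0,-60],0],[[0,0,0],[-20,0,-110],0],[[0,0,0],[-20,0,-160],0],[[0,0,0],[-20,0,-190],0],[[0,0,0],[-20,0,-190],0]]' 50; python3 - <<'E'
from h import *
info();s=snap('top');save(s,'top3',(210,170,410,300),4)
W=cloud(s);v,u=np.mgrid[0:480,0:640]
m=(W[...,2]>.169)&(W[...,2]<.183)&(u>225)&(u<290)&(v>178)&(v<262);p=W[m]
print(len(p),cv2.minAreaRect((p[:,:2]*1000).astype(np.float32)),p.mean(0))
w=snap('wrist');save(w,'w3')
W=cloud(w);f=w['frame'].astype(int)
m=(W[...,2]>.169)&(W[...,2]<.183)&(W[...,1]>.1)
if m.any(): p=W[m];print('wrist',len(p),cv2.minAreaRect((p[:,:2]*1000).astype(np.float32)))
print(arm.state()['qpos'])
E
```

```text
t: 9.7
tcp_pos: [0.5358, 0.0467, 0.2336]
orientation: [3.13, -0.003, 1.359]
contact_force: [-0.1, 0.4, 0.0]
width: 0.0856
grip_force: 0.0
t 9.7 tcp [0.5358 0.0467 0.2336] rpy [ 1.7936e+02 -1.7000e-01  7.7850e+01] F [-0.1  0.4  0. ] M [0.09 0.03 0.03] w 0.0856 g 0.0
223 ((518.70751953125, 168.82339477539062), (28.265363693237305, 69.50935363769531), 74.37259674072266) [0.5125142  0.17328073 0.17603466]
wrist 14641 ((559.8148193359375, 162.8156280517578), (28.374454498291016, 153.3020782470703), 77.44159698486328)
[ 2.36754961e-02 -8.34153360e-02  1.41282757e+00  2.23894519e-04
  1.80987052e+00  2.35601712e-01]
```

View pics/w3.png

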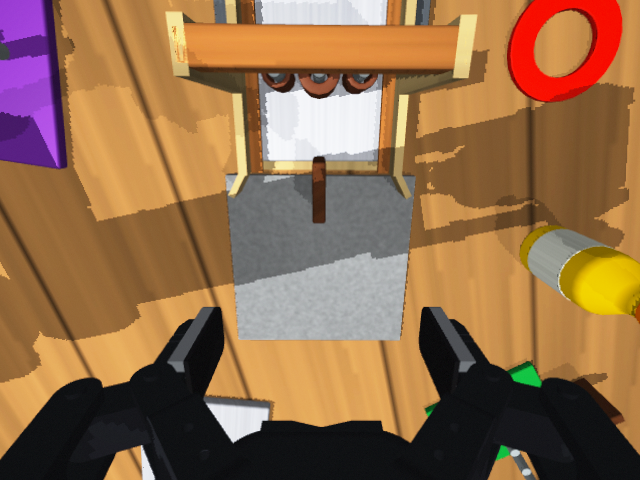

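The bar is at about (0.5595, 0.163) after the tote seated on its stop. The tray is in, with about 10 mm of floor lip visible at rows 163–175. Now over the bar with the tool turned 90°.

```bash
python3 -c "
from h import *
goto([.5595,.163,.235],167.5)"
python3 -m handwheel '[[[0,0,-8],[20,0,-10],0],[[0,0,-16],[40,0,-10],0],[[0,0,-24],[60,0,-10],0],[[0,0,-32],[80,0,-10],0],[[0,0,-40],[100,0,-10],0],[[0,0,-48],[118,-1,-10],0],[[0,0,-56],[118,-1,-10],0],[[0,0,-64],[118,-1,-10],0],[[0,0,-72],[118,-1,-10],0],[[0,0,-80],[118,-1,-10],0],[[0,0,-88],[118,-1,-10],0],[[0,0,-89.7],[118,-1,-10],0]]' 50
python3 - <<'E'
from h import *
info();goto([.5595,.163,.146],167.5)
E
```

```text
turn [ 1.300e-01  6.000e-02 -8.964e+01] shift [119.    0.2  -7.7]
t: 11.0
tcp_pos: [0.557, 0.1622, 0.2337]
orientation: [-3.14, -0.004, 2.927]
contact_force: [-0.2, -0.7, -0.1]
width: 0.0851
grip_force: 0.0
t 11.0 tcp [0.557  0.1622 0.2337] rpy [-179.91   -0.21  167.7 ] F [-0.2 -0.7 -0.1] M [-0.06  0.01 -0.04] w 0.0851 g 0.0
turn [-0.09 -0.21  0.21] shift [-2.6  1.4 87.7]
```

```bash
python3 -m handwheel '[[[0,0,0],[-2,1,25],0],[[0,0,0],[-2,1,50],0],[[0,0,0],[-2,1,72],0],[[0,0,0],[-2,1,86],0],[[0,0,0],[-2,1,86],0]]' 50
python3 -c "
from h import *
info();goto([.5595,.163,.146],167.5)"
```

```text
t: 11.5
tcp_pos: [0.5583, 0.1624, 0.1466]
orientation: [-3.139, -0.005, 2.923]
contact_force: [-0.1, 0.7, -0.5]
width: 0.0854
grip_force: 0.0
t 11.5 tcp [0.5583 0.1624 0.1466] rpy [-179.85   -0.31  167.47] F [-0.1  0.7 -0.5] M [-0.01 -0.03 -0.01] w 0.0854 g 0.0
turn [-0.15 -0.31 -0.03] shift [-1.   0.9  0.6]
```

```bash
python3 -m handwheel '[[[0,0,0],[-1,1,0],100],[[0,0,0],[-1,1,0],160],[[0,0,0],[-1,1,0],200],[[0,0,0],[-1,1,0],255],[[0,0,0],[-1,1,0],255],[[0,0,0],[-1,1,0],255],[[0,0,0],[-1,1,0],255],[[0,0,0],[-1,1,0],255],[[0,0,0],[-1,1,0],255]]' 80
python3 - <<'E'
from h import *
info();w=snap('wrist');save(w,'w4')
E
```

```text
t: 12.4
tcp_pos: [0.5612, 0.1628, 0.1511]
orientation: [-3.141, 0.001, 2.924]
contact_force: [-2.0, -4.7, 5.6]
width: 0.0184
grip_force: 79.8
t 12.4 tcp [0.5612 0.1628 0.1511] rpy [-1.7997e+02  6.0000e-02  1.6751e+02] F [-2.  -4.7  5.6] M [-0.59  0.37 -0.09] w 0.0184 g 79.8
```

View pics/w4.png

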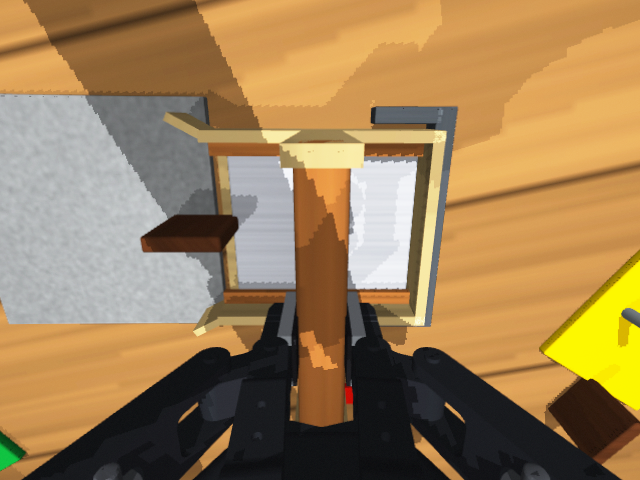

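```bash
python3 - <<'E'
from h import *
w=load('wrist');W=cloud(w);f=w['frame']
d=np.array([np.cos(np.radians(77.5)),np.sin(np.radians(77.5))]);t=np.array([.5595,.163])
X=(W[...,:2]-t)@d
for v in(175,225,265):
    print(v,[(u,round(X[v,u]*1000,1),round(W[v,u,2]*1000),int(f[v,u].mean())) for u in list(range(398,450,4))])
    print(v,[(u,round(X[v,u]*1000,1),round(W[v,u,2]*1000),int(f[v,u].mean())) for u in list(range(212,244,4))])
E
```

```text
175 [(398, np.float64(61.0), 18, 228), (402, np.float64(64.5), 16, 227), (406, np.float64(67.4), 18, 228), (410, np.float64(70.5), 18, 236), (414, np.float64(73.7), 18, 241), (418, np.float64(76.4), 19, 80), (422, np.float64(75.9), 32, 75), (426, np.float64(75.6), 43, 56), (430, np.float64(76.5), 49, 184), (434, np.float64(79.9), 48, 184), (438, np.float64(82.0), 50, 184), (442, np.float64(93.3), 25, 112), (446, np.float64(96.3), 25, 112)]Traceback (most recent call last):
  File "<stdin>", line 7, in <module>
ValueError: cannot convert float NaN to integer
```

The plate's front edge meets the back wall's inner face at tote x of about 76 mm, so it is home, and the bar sits between the pads at about (322,330). Lifting smoothly now.

```bash
python3 -m handwheel '[[[0,0,0],[0,0,0],255],[[0,0,0],[0,0,-1],255],[[0,0,0],[0,0,-3],255],[[0,0,0],[0,0,-6],255],[[0,0,0],[0,0,-10],255],[[0,0,0],[0,0,-15],255],[[0,0,0],[0,0,-20],255],[[0,0,0],[0,0,-25],255],[[0,0,0],[0,0,-29],255],[[0,0,0],[0,0,-30],255],[[0,0,0],[0,0,-30],255]]' 100
```

```text
t: 13.55
tcp_pos: [0.5612, 0.1636, 0.1808]
orientation: [3.141, 0.001, 2.924]
contact_force: [-0.5, -1.3, -8.0]
width: 0.0182
grip_force: 97.9
```

Carrying 8 N as expected. I'll finish the lift.

```bash
python3 -m handwheel '[[[0,0,0],[0,0,-3],255],[[0,0,0],[0,0,-9],255],[[0,0,0],[0,0,-18],255],[[0,0,0],[0,0,-28],255],[[0,0,0],[0,0,-38],255],[[0,0,0],[0,0,-49],255],[[0,0,0],[0,0,-60],255],[[0,0,0],[0,0,-70],255],[[0,0,0],[0,0,-79],255],[[0,0,0],[0,0,-86],255],[[0,0,0],[0,0,-90],255],[[0,0,0],[0,0,-92],255]]' 100
python3 -m handwheel '[[[0,0,0],[0,0,0],255],[[0,0,0],[0,0,0],255],[[0,0,0],[0,0,0],255],[[0,0,0],[0,0,0],255],[[0,0,0],[0,0,0],255]]' 100
python3 - <<'E'
from h import *
info();w=snap('wrist');W=cloud(w);f=w['frame'];save(snap('scene'),'scene5',(200,150,440,330),3.3)
d=np.array([np.cos(np.radians(77.5)),np.sin(np.radians(77.5))]);t=np.array([.5595,.163])
X=(W[...,:2]-t)@d
for v in(175,225):
    print(v,[(u,np.round(X[v,u]*1000,1),np.round(W[v,u,2]*1000,1),int(f[v,u].mean())) for u in list(range(226,290,12))+list(range(370,440,5))])
E
```

```text
t: 14.75
tcp_pos: [0.5611, 0.1634, 0.2727]
orientation: [3.141, 0.0, 2.924]
contact_force: [0.3, -1.1, -7.0]
width: 0.0179
grip_force: 97.9
t: 15.25
tcp_pos: [0.561, 0.1634, 0.2721]
orientation: [-3.141, -0.0, 2.924]
contact_force: [-0.9, -1.0, -7.8]
width: 0.0184
grip_force: 97.9
t 15.25 tcp [0.561  0.1634 0.2721] rpy [-1.7999e+02 -2.0000e-02  1.6754e+02] F [-0.9 -1.  -7.8] M [-0.01 -0.05 -0.02] w 0.0184 g 97.9
175 [(226, np.float64(-77.7), np.float64(129.4), 150), (238, np.float64(-65.7), np.float64(138.1), 179), (250, np.float64(-56.1), np.float64(138.7), 179), (262, np.float64(-46.6), np.float64(138.6), 178), (274, np.float64(-36.9), np.float64(139.6), 177), (286, np.float64(-27.6), np.float64(137.7), 175), (370, np.float64(39.3), np.float64(139.3), 224), (375, np.float64(43.3), np.float64(138.7), 224), (380, np.float64(47.2), np.float64(139.1), 224), (385, np.float64(51.2), np.float64(139.2), 223), (390, np.float64(55.3), np.float64(138.4), 224), (395, np.float64(59.4), np.float64(138.0), 223), (400, np.float64(63.2), np.float64(138.4), 223), (405, np.float64(67.0), np.float64(1
[... 592 characters left out ...]
64(138.8), 179), (370, np.float64(41.3), np.float64(138.6), 225), (375, np.float64(45.5), np.float64(138.7), 225), (380, np.float64(49.8), np.float64(138.2), 224), (385, np.float64(53.8), np.float64(139.1), 223), (390, np.float64(58.1), np.float64(138.4), 223), (395, np.float64(62.3), np.float64(138.1), 240), (400, np.float64(66.5), np.float64(138.1), 240), (405, np.float64(70.6), np.float64(138.3), 239), (410, np.float64(74.8), np.float64(138.0), 209), (415, np.float64(76.3), np.float64(147.5), 78), (420, np.float64(76.0), np.float64(162.2), 71), (425, np.float64(76.9), np.float64(171.1), 207), (430, np.float64(81.1), np.float64(169.7), 207), (435, np.float64(143.4), np.float64(-1.0), 153)]
```

View pics/scene5.png

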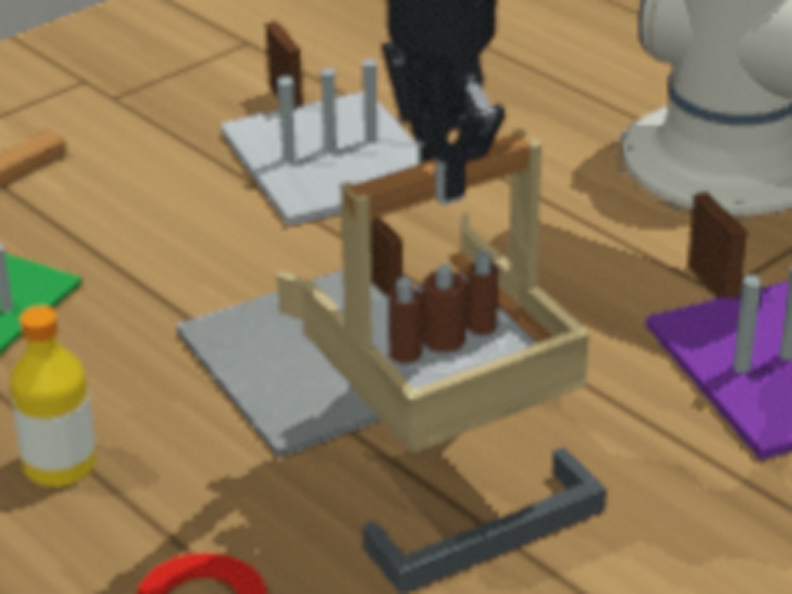

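The picture shows the tote hanging level from its bar, gripped at about (455,175), with the three sleeves on their pegs near (445,310). The depth data puts its underside about 12 cm up and the plate against the back wall, so I'll hand in.

```bash
python3 -c "
from h import *
print(arm.job_done());info()"
```

```text
the job is handed in; nothing more can be done
None
the job is handed in; nothing more can be done
```

The job is handed in, though no verdict came back: my last measurements had the tray against the tote's back wall with all three sleeves on their pegs, and the tote held level by its bar about 12 cm above the bench.

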